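Dry a painted tile: rest it on the slope, set the timer

TASK

Pick up the single painted wooden tile and gently set it (do not drop it), painted face up, lengthwise on the narrow sloped drying rest, centred and flat with its lower end against the brass lip, and let go. Then turn the timer knob on the dryer's sloping panel until its white pointer line points at the red mark, and let go. Do not disturb the glue bottle, the yellow tub, the stack of square tiles or the brush.

Things in the scene. Friction and masses are not known exactly. Their poses are not given: they have to be found in the camera images.
- tile: Loose oblong wooden tile, 84 (its x) x 56 (its y) x 14 mm thick (z), brown with black lines and silver discs on its upper face, about 60 g; lies flat on the table. Origin at the centre of its underside, z up out of the painted face. May be turned end for end on the rest; on the slope it may or may not slide by itself.
- rest: Fixed drying rest: dark wooden foot 110 (x) x 90 (y) x 12 mm with a post carrying a light wooden bed 98 mm long, 34 mm wide, 8 mm thick. The bed's middle is 78 mm above the table; it slopes 30 degrees, low end at the rest's -x side (towards the robot), where a brass lip stands up. Origin at the centre of the foot's underside, z vertical.
- seat (a point): Point on the top of the rest's bed where the centre of the tile's underside belongs. Axes: x up the slope, y across the bed, z out of the bed (30 degrees from vertical, leaning towards the robot). The lip, 6 mm thick, 34 mm wide, 10 mm above the bed, has its inner face at x = -42 mm; the bed runs to x = +50 mm. The tile, placed, overhangs the bed 11 mm at each side.
- dryer: Fixed green dryer, a tilted box (panel 160 mm along the slope x 150 mm wide, 70 mm thick) with black side grilles. Its panel faces up and towards the robot (its -x side), sloping 30 degrees from level; the panel's middle, where the knob is, is straight above the origin, 113 mm above the table. Highest edge (rear) 153 mm up. Origin on the table, z vertical.
- timer_grip (a point): Point on the timer knob's axis inside its bar grip, 24 mm above the panel; turns with the knob. The black knob: a round skirt 60 mm across, its top 6 mm above the panel, and across it a bar grip 46 mm long (x), 14 mm wide (y), reaching to 32 mm above the panel. Axes: x along the bar towards the white pointer line, z out of the panel along the knob's axis.
- pointer (a point): Where the white pointer line of the knob points to: 34 mm from the knob's axis, 4 mm above the panel, just outside the skirt. Turns with the knob; same axes as timer_grip.
- mark (a point): Inner end of the red mark, 34 mm from the knob's axis and 4 mm above the panel. The mark is a red stroke 13 x 5 mm on the white dial around the knob; it is set at a different angle each time and the robot cannot move it. Axes: x radially outwards from the knob's axis through the mark, z out of the panel.
- timer (a joint): Angle of the timer knob (rad), growing clockwise as seen looking at the panel; 0 = pointer straight up the slope; stops at -1.6 and +1.6. Light friction (0.04 N m), stays where it is left. The red mark always lies clockwise of the pointer at the start, by 0.6 to 1.7 rad.
- glue: Bystander: small green glue bottle with white cap, 40 mm across, 100 mm tall, loose. Origin at the centre of its underside.
- tub: Bystander: open yellow tub 120 (x) x 180 (y) x 90 mm, loose. Origin at the centre of its underside.
- stack: Bystander: stack of square tiles 90 x 90 mm, 32 mm high, one loose body. Origin at the centre of its underside.
- brush: Bystander: paint brush 170 mm long lying along its x, loose.
There are look-alikes about, which are no part of the job. There is more than one size of the rest; the job needs the largest. What is shaped like the dryer but blue is not meant.

How it is judged:
On the way, in this order (a step that is already met when the one before it is completed fails the run):
1. the tile lies seated on the rest, against the lip, let go of (x of tile in the frame of seat between -0.006 and 0.006 m and y of tile in the frame of seat between -0.01 and 0.01 m and z of tile in the frame of seat between -0.003 and 0.004 m and angle between the z axis of tile and the z axis of seat, either way round below 0.1 rad and angle between the x axis of tile and the x axis of seat, either way round below 0.16 rad and angle between tile's own z axis and vertical below 0.75 rad and contact force between the fingers and tile below 0.05 N and linear speed of tile below 0.02 m/s), for 0.3 s.
2. the pointer is at the red mark (distance between pointer and mark below 0.004 m and velocity of joint timer between -0.1 and 0.1 rad/s), for 0.2 s.
At the end, for the whole second after the job is handed in: The tile lies at rest, painted face up, flat on the bed (within 0.1 rad), lengthwise (within 0.16 rad, either end up), its lower end within 6 mm of the lip, centred across the bed within 10 mm, not touched by the fingers; the pointer stands still within 4 mm (about 7 degrees) of the red mark (all of step 1 and all of step 2).
It fails at once if the glue is moved more than 30 mm (distance of glue from where it was at the start of the episode above 0.03 m).
It fails at once if the tub is moved more than 30 mm (distance of tub from where it was at the start of the episode above 0.03 m).
It fails at once if the stack is moved more than 30 mm (distance of stack from where it was at the start of the episode above 0.03 m).
It fails at once if the brush is moved more than 30 mm (distance of brush from where it was at the start of the episode above 0.03 m).
It fails at once if the tile is dropped (falls faster than 0.6 m/s out of the fingers) (linear speed of tile above 0.6 m/s and contact force between the fingers and tile below 0.05 N).
It also fails if it takes over 72 s, if anything falls off the work surface, if the arm or the gripper's body presses on something with over 40 N, if the wrist force passes 120 N, or if a joint passes its speed limit or range.

ROBOT

A 6-joint arm with a two-finger parallel gripper is mounted at the origin on the work surface. World frame = base frame: x ahead of the robot, y to its left, z up, the work surface at z = 0. Lengths are in m, angles in rad, forces in N, time in s.
With the tool pointing down it reaches from about 0.325 to 0.775 m from the base axis. Payload 9.3 kg.
Tool frame: the origin (TCP) lies between the finger pads; the fingertips stand 22 mm ahead of it and the grasp point (between the pads) lies 3 mm ahead of it (env.tcp_to_tips is the distance from the TCP to the fingertips, in m); z points along the fingers, y is the direction in which the jaws open and shut (so a half turn about z gives the same grasp; the last joint's range is limited). The gripper opens to 85 mm and grips with 20 to 120 N. Pads are 22 mm wide; open, the fingers measure 114 mm over their backs; the gripper's body (76 mm by 85 mm) begins 54 mm behind the grasp point. The pads swing forward as they close: fully open they stand 13 mm farther back than shut.
Start: joints at [-1.407, 0.259, 0.021, 1.334, 0, 1.418], TCP at [0.171, -0.523, 0.253] pointing down, gripper open.
Joint ranges: [-3.04, 3.04], [-0.91, 1.82], [-1.04, 1.36], [-1.92, 1.95], [-1.52, 1.45], [-3.14, 3.14]. Speed limits (rad/s): [2.22, 2.22, 2.79, 3.14, 3.14, 3.14].

INTERFACE

Orientations are given as a rotation vector (axis times angle).
In Python, from station import env gives the robot as it stands.
- The arm moves only by the tool play_rows, never from a script. Its argument "plan" is a list of rows, each a list of 2 entries, a list of its own where there are three numbers: the shift along the tool's x, y, z normalised to -1 to 1, where 1 is 100 mm, then the turn about the tool's z normalised to -1 to 1, where 1 is 180 degrees. In form: [[[dx, dy, dz], yaw], ...]. A call has 1 to 12 rows; each row shifts and turns the commanded pose from where the row before left it, along the tool's axes as they then stand; what a row does not reach is not made up. A row lasts 1/8 s, in which the tool goes at most 62.5 mm and 10.7 degrees, less where a joint would pass 70% of its speed; a pose out of reach is approached as far as the arm can. A call with a number of a shift or a turn outside -1 to 1 is refused whole. A call with a gripper value outside its range is refused whole. "fingers" is the finger opening in mm, from 0 to 85.4, set as the call begins (left out, the last holds). The fingers move at their own pace and stop on an object; the grip force is fixed at half the most. Time passes only in rows, so rows that do not move let the fingers close. It gives the time, the measured TCP pose, the force and the opening at its end, in the units of the state.
- env.get_state(): the state, without advancing time (a new reading comes with each control period).
- env.capture(name): name is "scene" or "top" or "wrist"; returns (picture, depth): 400x640x3 uint8, red, green, blue; 400x640 float32, m along the optical axis (not along the pixel's ray), 0 where there is no reading.
- env.camera_info(name): a dict with "vfov" (degrees; the focal length in pixels is half the picture's height over the tangent of half this angle, whatever the lens; pixels are square), "cx", "cy" (the principal point, pixels), "rvec" (rotation vector, rad) and "tvec" (3), from world to camera coordinates, as OpenCV has them; the wrist camera has in their place "mount" (4x4, takes a point from camera to tool coordinates, whose origin is the TCP and whose axes are the flange's). Camera axes: x right, y down, z forward; pixel columns grow to the right and rows downward; lengths in m; the calibration is good to about 2 mm. A picture is of the moment at which its call begins: read the wrist's pose just before it. camera_info takes no time and is no camera call.
- env.sign_off(): hands the job in, once; it reports no verdict.
Trained networks look in the newest picture that a camera, given by its name, has taken for a name from the list of things; names that differ only in an ending like _2 or _b are one class to them, and where a whole thing is asked for, a point or a joint stands for the part that bears it (a point fixed in the world has none). Each returns a list of dicts, best first, with "score" (0 to 1); they miss things now and then, are a little off and sometimes report something else, mostly with a low value. They report only what shows in the picture. A call takes as long as a camera call. They do not tell look-alikes from the thing itself.
- env.recognise(camera, target): "extent" ([centre column, centre row, width, height] in pixels, round what is visible of it).
- env.cut_out(camera, target): "region" (400x640 bool, what is visible of it) and "extent" ([centre column, centre row, width, height] in pixels, round what is visible of it).
The state is a dict: "clock": time; "q": joint angles; "qd": joint speeds; "tau": joint torques, N m; "position": TCP position; "tool_rot": TCP orientation; "ft_force": force on the tool from outside, world axes, zero at the start; "torque": the same for the moment, N m; "opening": finger opening in m.
Only numpy, scipy, OpenCV 4.12 (cv2) and the standard library are available. Lean on these libraries where they do the work, as an engineer would, in place of code of your own. Each camera call takes 0.05 s, during which the arm holds its last target. There are 200 camera calls.

## Working session

There is one attempt and no reset: what is moved stays moved. The work goes in short steps, Python scripts to look and compute and a tool call to move; the robot and the scene stay as the last step left them, time stands still between calls to the robot, and variables do not carry over. Pictures are saved under pics/ and viewed, about 8 in all and at most 12, crops included, and the job is handed in when it is done.

Besides the shell and the picture viewer there is one more tool, called after "Call:" as name(argument=value, ...) on one line, values as JSON. play_rows: Moves the arm, as the interface text tells. Scaled input: -1 to 1 covers 100 mm each way for a shift and 180 degrees each way for a turn. Its arguments: {"type":"object","properties":{"plan":{"type":"array","items":{"type":"array"}},"fingers":{"type":"number"}},"required":["plan"]}

```bash
ls; mkdir -p pics; cat > h.py <<'E'
import numpy as np, cv2
from scipy.spatial.transform import Rotation as R
from station import env
def cam(name):
    i=env.camera_info(name); f=200/np.tan(np.radians(i["vfov"])/2)
    if "mount" in i:
        s=env.get_state(); T=np.eye(4); T[:3,:3]=R.from_rotvec(s["tool_rot"]).as_matrix(); T[:3,3]=s["position"]
        return f,i["cx"],i["cy"],T@np.array(i["mount"])
    T=np.eye(4); T[:3,:3]=R.from_rotvec(np.ravel(i["rvec"])).as_matrix(); T[:3,3]=np.ravel(i["tvec"])
    return f,i["cx"],i["cy"],np.linalg.inv(T)
def shot(name,fn=None):
    c=cam(name); p,d=env.capture(name)
    if fn: cv2.imwrite("pics/"+fn,p[:,:,::-1])
    return p,d,c
def cloud(d,c):
    f,cx,cy,T=c; v,u=np.mgrid[0:400,0:640]
    P=np.stack([(u-cx)/f*d,(v-cy)/f*d,d],-1)
    W=P@T[:3,:3].T+T[:3,3]; W[d<=0]=np.nan; return W
def proj(X,c):
    f,cx,cy,T=c; q=(np.asarray(X)-T[:3,3])@T[:3,:3]; return np.stack([f*q[...,0]/q[...,2]+cx,f*q[...,1]/q[...,2]+cy],-1)
E
python3 - <<'E'
from h import *
for n in("scene","top"):
    p,d,c=shot(n,n+"0.png"); W=cloud(d,c); np.savez(n+"0.npz",p=p,W=W)
    print(n,env.camera_info(n).keys(),c[0])
    for t in("tile","rest","dryer","timer","glue","tub","stack","brush"):
        for r in env.cut_out(n,t):
            m=r["region"]; print(t,round(r["score"],2),np.round(r["extent"]),m.sum(),np.round(np.nanmedian(W[m],0),3),np.round(np.nanmax(W[m][:,2]),3))
a=[cv2.imread(f"pics/{n}0.png") for n in("scene","top")]
cv2.imwrite("pics/both.png",cv2.resize(np.vstack(a),(640,800))[:,:])
E
```

```text
pics
scene dict_keys(['vfov', 'cx', 'cy', 'rvec', 'tvec']) 393.4810481955859
tile 0.62 [229. 286.  33.  34.] 830 [ 0.606 -0.245  0.013] 0.017
tile 0.5 [375. 173.  20.  12.] 207 [0.595 0.234 0.129] 0.148
rest 0.73 [303. 229.  49.  45.] 1243 [0.568 0.002 0.011] 0.101
rest 0.63 [253. 208.  32.  27.] 437 [ 0.386 -0.042  0.008] 0.069
rest 0.56 [263. 256.  28.  31.] 560 [ 0.579 -0.129  0.007] 0.068
dryer 0.94 [344. 156.  58.  49.] 2053 [0.41  0.29  0.098] 0.15
dryer 0.65 [381. 196.  78.  64.] 3109 [0.655 0.195 0.102] 0.15
timer 0.56 [377. 175.  18.  13.] 186 [0.595 0.234 0.129] 0.148
glue 0.82 [395. 242.  15.  38.] 483 [0.766 0.126 0.049] 0.1
tub 0.74 [321. 296. 107.  95.] 6726 [ 0.763 -0.118  0.043] 0.091
stack 0.73 [285. 186.  37.  27.] 733 [0.361 0.09  0.03 ] 0.034
brush 0.61 [215. 218.  40.  30.] 505 [ 0.368 -0.153  0.016] 0.022
brush 0.37 [285. 188.  38.  28.] 729 [0.359 0.09  0.03 ] 0.035
brush 0.25 [229. 288.  31.  31.] 772 [ 0.607 -0.245  0.013] 0.017
top dict_keys(['vfov', 'cx', 'cy', 'rvec', 'tvec']) 397.9450805978422
tile 0.78 [431. 179.  28.  36.] 858 [ 0.598 -0.238  0.015] 0.0
[... 196 characters left out ...]
ryer 0.96 [180. 285.  92.  97.] 5886 [0.373 0.315 0.122] 0.155
dryer 0.59 [227. 174.  78.  86.] 5624 [0.609 0.228 0.121] 0.154
timer 0.81 [218. 178.  27.  32.] 541 [0.594 0.236 0.129] 0.152
timer 0.69 [170. 296.  25.  31.] 601 [0.35  0.332 0.128] 0.155
glue 0.66 [269. 112.  19.  24.] 356 [0.748 0.136 0.067] 0.104
tub 0.84 [377. 102.  81.  67.] 4970 [ 0.788 -0.123  0.01 ] 0.095
tub 0.35 [431. 180.  29.  38.] 860 [ 0.597 -0.238  0.015] 0.02
stack 0.43 [322. 198.  21.  46.] 624 [0.549 0.014 0.077] 0.106
stack 0.27 [429. 182.  28.  40.] 853 [ 0.598 -0.238  0.015] 0.02
stack 0.18 [269. 113.  18.  26.] 343 [0.748 0.136 0.067] 0.104
brush 0.69 [392. 293.  23.  75.] 1083 [ 0.355 -0.147  0.018] 0.025
```

View pics/both.png

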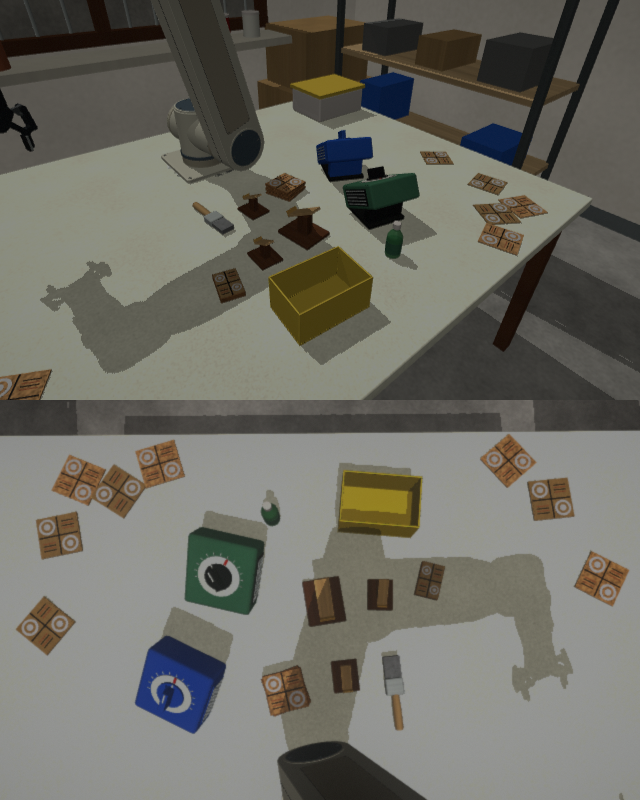

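```bash
python3 - <<'E'
from h import *
p=cv2.imread("pics/top0.png")
a=cv2.resize(p[120:320,120:460],None,fx=2.3,fy=2.3,interpolation=cv2.INTER_CUBIC)
cv2.imwrite("pics/crop1.png",a)
for n in("scene","top"):
    z=np.load(n+"0.npz");W=z["W"]; print(n,env.camera_info(n))
    # table height across the picture
    for v in range(60,400,60): print([tuple(np.round(W[v,u],3)) for u in range(200,560,70)])
E
```

```text
scene {'vfov': 53.88697639232921, 'cx': 319.4501246999806, 'cy': 203.30548702053844, 'rvec': array([ 1.98930459,  0.93859823, -0.47441745]), 'tvec': array([-0.40810366, -0.1546924 ,  1.40478056])}
[(np.float64(0.255), np.float64(-0.079), np.float64(0.408)), (np.float64(-0.877), np.float64(0.876), np.float64(0.045)), (np.float64(-0.43), np.float64(1.042), np.float64(0.111)), (np.float64(-0.031), np.float64(1.142), np.float64(0.177)), (np.float64(0.168), np.float64(1.452), np.float64(0.173)), (np.float64(0.649), np.float64(1.032), np.float64(0.329))]
[(np.float64(0.184), np.float64(-0.074), np.float64(0.227)), (np.float64(-0.175), np.float64(0.397), np.float64(-0.001)), (np.float64(0.01), np.float64(0.645), np.float64(-0.003)), (np.float64(-0.111), np.float64(1.329), np.float64(-0.207)), (np.float64(-0.065), np.float64(2.089), np.float64(-0.376)), (np.float64(0.376), np.float64(2.095), np.float64(-0.237))]
[(np.float64(0.12), np.float64(-0.078), np.float64(0.001)), (np.float64(0.26), np.float64(0.102), np.float64(0.001)), (np.float64(0.405), np.float64(0.282), np.float64(0.002)), (np.f
[... 2892 characters left out ...]
9), np.float64(0.271), np.float64(0.123)), (np.float64(0.324), np.float64(0.139), np.float64(0.034)), (np.float64(0.318), np.float64(-0.022), np.float64(0.003)), (np.float64(0.316), np.float64(-0.186), np.float64(0.001)), (np.float64(0.314), np.float64(-0.351), np.float64(0.002)), (np.float64(0.312), np.float64(-0.515), np.float64(0.002))]
[(np.float64(0.186), np.float64(0.304), np.float64(0.003)), (np.float64(0.184), np.float64(0.142), np.float64(0.002)), (np.float64(0.244), np.float64(-0.011), np.float64(0.215)), (np.float64(0.179), np.float64(-0.182), np.float64(-0.0)), (np.float64(0.178), np.float64(-0.344), np.float64(0.001)), (np.float64(0.175), np.float64(-0.509), np.float64(-0.003))]
```

View pics/crop1.png

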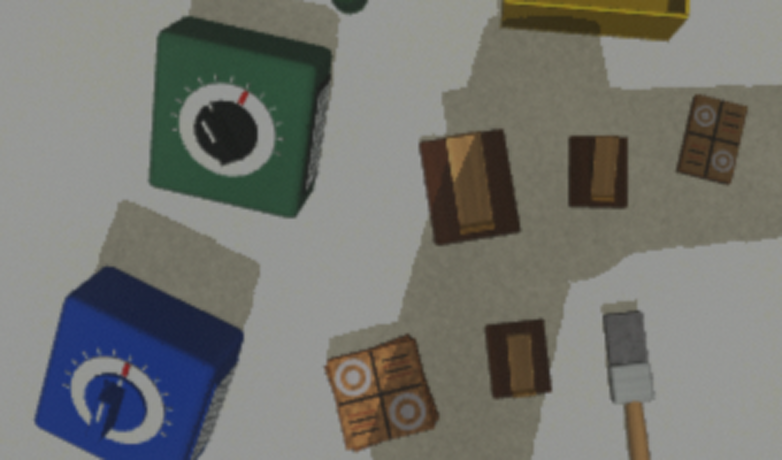

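```bash
python3 - <<'E'
from h import *
z=np.load("top0.npz");W=z["W"]; c=cam("top")
def rect(m):
    (x,y),(a,b),th=cv2.minAreaRect(W[m][:,:2].astype(np.float32)); return np.round([x,y,a,b,th],3)
box=lambda x0,x1,y0,y1:(W[...,0]>x0)&(W[...,0]<x1)&(W[...,1]>y0)&(W[...,1]<y1)
m=box(.53,.67,-.31,-.18)&(W[...,2]>.008); print("tile",rect(m),m.sum())
for nm in("top","scene"):
    W=np.load(nm+"0.npz")["W"]
    m=box(.44,.66,-.07,.1)&(W[...,2]>.055)&(W[...,2]<.12);print(nm,"bed",rect(m),m.sum())
    P=W[m]; 
    # plane fit w/ ransac-ish
    for k in range(5):
        A=np.c_[P[:,:2],np.ones(len(P))]; s=np.linalg.lstsq(A,P[:,2],rcond=None)[0]; r=P[:,2]-A@s; P=P[abs(r)<max(.003,2*r.std())]
    print("plane",s,"slope",np.degrees(np.arctan(np.hypot(*s[:2]))),"uphill yaw",np.degrees(np.arctan2(s[1],s[0])),len(P),P.mean(0))
    m=box(.44,.66,-.07,.1)&(W[...,2]>.006)&(W[...,2]<.02);print("foot",rect(m))
    m=box(.5,.72,.12,.34)&(W[...,2]>.07); P=W[m]
    for k in range(8):
        A=np.c_[P[:,:2],np.ones(len(P))]; s=np.linalg.lstsq(A,P[:,2],rcond=None)[0]; r=P[:,2]-A@s; P=P[abs(r)<max(.003,2*r.std())]
    print("panel",s,"slope",np.degrees(np.arctan(np.hypot(*s[:2]))),"yaw",np.degrees(np.arctan2(s[1],s[0])),rect(m),len(P))
    n=np.r_[-s[:2],1];h=(W-[0,0,s[2]])@n/np.linalg.norm(n)
    k=m&(h>.022)&(h<.045);print("bar",k.sum(),np.median(W[k],0),rect(k))
E
```

```text
tile [ 5.9800e-01 -2.4000e-01  5.7000e-02  8.4000e-02  7.5821e+01] 825
top bed [0.548 0.014 0.093 0.034 8.756] 645
plane [ 0.56649838  0.07824366 -0.2350701 ] slope 29.764215202861102 uphill yaw 7.863828873841159 539 [0.55261833 0.0145544  0.07912607]
foot [ 5.300e-01 -6.000e-03  1.580e-01  1.240e-01  9.062e+00]
panel [ 0.55922829 -0.13473936 -0.18797851] slope 29.9088575211075 yaw -13.546540347991124 [ 0.613  0.233  0.153  0.167 76.461] 3525
bar 175 [0.58331503 0.24157018 0.14059869] [5.8400e-01 2.4300e-01 4.5000e-02 1.6000e-02 2.6233e+01]
scene bed [0.549 0.011 0.094 0.037 7.69 ] 289
plane [ 0.45841748  0.1817687  -0.17814904] slope 26.24972138213536 uphill yaw 21.628991659497867 206 [0.55470482 0.00822134 0.07760027]
foot [0.553 0.011 0.113 0.091 7.784]
panel [-0.04513671  0.14247207  0.12006884] slope 8.500002038858163 yaw 107.578773282993 [ 0.615  0.229  0.154  0.166 76.55 ] 1953
bar 201 [0.65646725 0.17949264 0.14499613] [6.5300e-01 2.0000e-01 1.0800e-01 3.1000e-02 7.9072e+01]
```

Picture 1 (both views) and 2 (crop): the tile candidates are the single dark oblong at top pixel (431,179), which I choose, and the bright square tiles scattered about plus the stack at (285,290), which are not it. The rests are at (325,201), the largest and my choice, and the small ones at (379,195) and (347,277). The dryer is the green one at (227,174), not the blue one at (180,285). The pointer line lies to the left and up, and the red mark is clockwise of it at crop (242,98).

```bash
cat >> h.py <<'E'
def go(X,yawdeg=None):
    """print tool-axis shift (units 100mm) to reach X, and yaw (tool y axis heading) in 180deg units"""
    s=env.get_state(); M=R.from_rotvec(s["tool_rot"]).as_matrix(); d=M.T@(np.asarray(X)-s["position"])
    h=np.degrees(np.arctan2(M[1,0],M[0,0])); print("pos",np.round(s["position"],4),"xhead",round(h,2),"zaxis",np.round(M[:,2],3),"q6",np.round(s["q"],2))
    print("shift/100mm",np.round(d*10,3))
    if yawdeg is not None:
        e=(yawdeg-h+90)%180-90; print("yaw units (tool z down => sign flipped)",round(-e/180,4),"deg",round(e,2))
E
python3 - <<'E'
from h import *
go([.56,-.24,.25],-14.2); print(env.camera_info("wrist"))
E
```

```text
pos [ 0.1713 -0.5226  0.2533] xhead 18.15 zaxis [ 0. -0. -1.] q6 [-1.41  0.26  0.02  1.33  0.    1.42]
shift/100mm [ 4.574 -1.475  0.033]
yaw units (tool z down => sign flipped) 0.1797 deg -32.35
{'vfov': 68.34080235874313, 'cx': 313.33943292379723, 'cy': 195.91116038173703, 'mount': array([[-6.56155669e-04, -9.58971000e-01, -2.83503423e-01,
         7.13036193e-02],
       [ 9.99999619e-01, -4.66008264e-04, -7.38146318e-04,
         1.43410605e-04],
       [ 5.75745975e-04, -2.83503800e-01,  9.58970940e-01,
        -1.20989196e-01],
       [ 0.00000000e+00,  0.00000000e+00,  0.00000000e+00,
         1.00000000e+00]])}
```

Call:
play_rows(plan=[[[0.46, -0.148, 0], 0], [[0.46, -0.148, 0], 0], [[0.46, -0.148, 0], 0], [[0.46, -0.148, 0], 0], [[0.46, -0.148, 0], 0], [[0.46, -0.148, 0], 0], [[0.46, -0.148, 0], 0], [[0.46, -0.148, 0], 0], [[0.46, -0.148, 0], 0], [[0.46, -0.148, 0], 0], [[0, 0, 0], 0.045], [[0, 0, 0], 0.045]], fingers=85)

```text
clock: 2.4
position: [0.5629, -0.238, 0.2529]
tool_rot: [-3.141, -0.049, 0.001]
ft_force: [-0.1, -0.2, -0.7]
opening: 0.0849
```

Call:
play_rows(plan=[[[0, 0, 0], 0.045], [[0, 0, 0], 0.045], [[0, 0, 0], 0], [[0, 0, 0], 0]])

```text
clock: 2.9
position: [0.5623, -0.2387, 0.2532]
tool_rot: [-3.118, 0.385, 0.0]
ft_force: [0.3, -0.0, 0.4]
opening: 0.0852
```

```bash
python3 - <<'E'
from h import *
p,d,c=shot("wrist","w1.png"); W=cloud(d,c)
for r in env.cut_out("wrist","tile"): print(r["score"],r["extent"],np.round(np.nanmedian(W[r["region"]],0),4))
m=(W[...,2]>.007)&(W[...,2]<.025)&(abs(W[...,0]-.598)<.08)&(abs(W[...,1]+.24)<.08)
(x,y),(a,b),th=cv2.minAreaRect(W[m][:,:2].astype(np.float32)); print(x,y,a,b,th,m.sum(),W[m][:,2].mean())
go([x,y,.12],-14.2)
E
```

```text
0.96 [308.7, 139.1, 48.6, 71.1] [ 0.5996 -0.2406  0.0148]
0.597993016242981 -0.24033384025096893 0.055960290133953094 0.08401361852884293 75.31059265136719 3251 0.014767544398378515
pos [ 0.5623 -0.2387  0.2533] xhead -14.14 zaxis [-0. -0. -1.] q6 [-0.54  0.36  0.18  1.38 -0.    2.85]
shift/100mm [ 0.35  -0.071  1.333]
yaw units (tool z down => sign flipped) 0.0004 deg -0.06
```

Call:
play_rows(plan=[[[0.35, -0.07, 0.1], 0], [[0, 0, 0.2], -0.0556], [[0, 0, 0.2], -0.0556], [[0, 0, 0.2], -0.0556], [[0, 0, 0.2], -0.0556], [[0, 0, 0.2], -0.0556], [[0, 0, 0.2], -0.0556], [[0, 0, 0.2], -0.0556], [[0, 0, 0], -0.0556], [[0, 0, 0], -0.0556], [[0, 0, 0], -0.0556], [[0, 0, 0], -0.0556]])

```text
clock: 4.5
position: [0.598, -0.2406, 0.1033]
tool_rot: [2.097, 2.339, 0.0]
ft_force: [0.1, 0.2, -1.2]
opening: 0.0849
```

Call:
play_rows(plan=[[[0, 0, 0], -0.0556], [[0, 0, 0], -0.0556], [[0, 0, 0], -0.0556], [[0, 0, 0], -0.0556], [[0, 0, 0], -0.0556], [[0, 0, 0], -0.0556], [[0, 0, 0], -0.0556], [[0, 0, 0], 0.003], [[0, 0, 0], 0], [[0, 0, 0], 0]])

```text
clock: 5.75
position: [0.598, -0.2405, 0.1033]
tool_rot: [-0.403, -3.116, -0.0]
ft_force: [-0.2, -0.9, -0.0]
opening: 0.0846
```

```bash
python3 - <<'E'
from h import *
print(env.tcp_to_tips); go([.598,-.2403,.022],165.3)
E
```

```text
0.022
pos [ 0.598  -0.2405  0.1033] xhead 165.24 zaxis [-0.  0. -1.] q6 [-0.51  0.49 -0.01  1.07  0.   -0.25]
shift/100mm [0.    0.002 0.813]
yaw units (tool z down => sign flipped) -0.0003 deg 0.06
```

Call:
play_rows(plan=[[[0, 0, 0.2], 0], [[0, 0, 0.2], 0], [[0, 0, 0.2], 0], [[0, 0, 0.12], 0], [[0, 0, 0.09], 0], [[0, 0, 0], 0], [[0, 0, 0], 0]])

```text
clock: 6.62
position: [0.5983, -0.2407, 0.0229]
tool_rot: [0.401, 3.115, -0.001]
ft_force: [0.2, -0.2, -0.5]
opening: 0.085
```

Call:
play_rows(plan=[[[0, 0, 0], 0], [[0, 0, 0], 0], [[0, 0, 0], 0], [[0, 0, 0], 0], [[0, 0, 0], 0], [[0, 0, 0], 0]], fingers=50)

```text
clock: 7.38
position: [0.5984, -0.2407, 0.0232]
tool_rot: [0.4, 3.115, -0.001]
ft_force: [-0.8, 0.5, 5.9]
opening: 0.0541
```

Call:
play_rows(plan=[[[0, 0, -0.05], 0], [[0, 0, -0.2], 0], [[0, 0, -0.3], 0], [[0, 0, -0.5], 0], [[0, 0, -0.5], 0], [[0, 0, -0.25], 0], [[0, 0, 0], 0], [[0, 0, 0], 0]])

```text
clock: 8.38
position: [0.5976, -0.2403, 0.2011]
tool_rot: [-0.4, -3.115, -0.001]
ft_force: [0.3, 0.2, -0.9]
opening: 0.0542
```

```bash
python3 - <<'E'
from h import *
p,d,c=shot("wrist","w2.png"); W=cloud(d,c)
s=env.get_state(); print(s["opening"],s["ft_force"],s["position"])
M=R.from_rotvec(s["tool_rot"]).as_matrix()
r=env.cut_out("wrist","tile")
for x in r: print(x["score"],x["extent"])
m=r[0]["region"]; T=(W-s["position"])@M; P=T[m]; P=P[np.isfinite(P).all(1)]
print("tool-frame tile", np.round(np.percentile(P,[2,50,98],0),4))
A=np.c_[P[:,:2],np.ones(len(P))]; print(np.linalg.lstsq(A,P[:,2],rcond=None)[0])
go([.45,0,.2],188.5)
E
```

```text
0.05415052121042336 [-0.42770443  0.38859462 -0.73148244] [ 0.59745532 -0.24025567  0.20071844]
0.92 [315.0, 252.4, 119.2, 154.9]
tool-frame tile [[-0.038  -0.0267  0.0067]
 [ 0.0078 -0.0006  0.0081]
 [ 0.0424  0.026   0.0132]]
[ 0.00432293 -0.00842397  0.00828447]
pos [ 0.5975 -0.2402  0.2007] xhead 165.35 zaxis [-0.002  0.001 -1.   ] q6 [-0.51  0.44  0.16  1.29  0.   -0.26]
shift/100mm [2.034 1.951 0.013]
yaw units (tool z down => sign flipped) -0.1286 deg 23.15
```

View pics/w2.png

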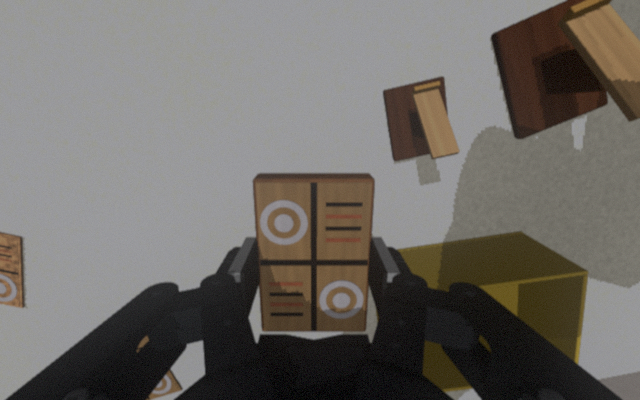

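Call:
play_rows(plan=[[[0.03, 0.26, -0.1], 0], [[0.04, 0.37, -0.1], 0], [[0.05, 0.37, -0.1], 0], [[0.05, 0.37, -0.1], 0], [[0.05, 0.37, -0.1], 0], [[0.05, 0.37, -0.1], 0], [[0.04, 0.3, -0.1], 0], [[0.04, 0.19, 0], 0], [[0, 0, 0], -0.0429], [[0, 0, 0], -0.0429], [[0, 0, 0], -0.0429]])

```text
clock: 9.85
position: [0.6296, 0.0197, 0.2709]
tool_rot: [0.24, -3.131, -0.0]
ft_force: [-0.6, -0.3, -0.7]
opening: 0.0543
```

Call:
play_rows(plan=[[[0, 0, 0], 0], [[0, 0, 0], 0], [[0, 0, 0], 0]])

```text
clock: 10.22
position: [0.6298, 0.0198, 0.272]
tool_rot: [0.23, -3.133, -0.0]
ft_force: [0.2, 0.3, -0.0]
opening: 0.0541
```

```bash
python3 - <<'E'
from h import *
p,d,c=shot("wrist","w3.png"); W=cloud(d,c); np.savez("w3.npz",W=W,p=p)
for r in env.cut_out("wrist","rest"): print(r["score"],r["extent"])
box=(abs(W[...,0]-.55)<.09)&(abs(W[...,1]-.014)<.08)
def rect(m):
    q=cv2.minAreaRect(W[m][:,:2].astype(np.float32)); return np.round([*q[0],*q[1],q[2]],4)
m=box&(W[...,2]>.045)&(W[...,2]<.125); 
n,l,st,_=cv2.connectedComponentsWithStats(m.astype(np.uint8)); print(st[:6].tolist())
for i in range(1,n):
    if st[i,4]>300: print(i,rect(l==i))
P=W[m]
for k in range(8):
    A=np.c_[P[:,:2],np.ones(len(P))]; s=np.linalg.lstsq(A,P[:,2],rcond=None)[0]; r=P[:,2]-A@s; P=P[abs(r)<max(.002,2*r.std())]
print("plane",s,np.degrees(np.arctan(np.hypot(*s[:2]))),np.degrees(np.arctan2(s[1],s[0])),len(P))
h=(W@np.r_[-s[:2],1]-s[2])/np.sqrt(1+s[0]**2+s[1]**2)
b=m&(abs(h)<.0025); l=box&(h>.006)&(h<.014)&(W[...,2]>.04)
print("bed",rect(b),b.sum(),"lip",rect(l) if l.sum()>5 else 0,l.sum(),W[l].mean(0))
f=box&(W[...,2]>.008)&(W[...,2]<.016);print("foot",rect(f),f.sum())
go([.54,.01,.2],188.5)
E
```

```text
0.91 [208.6, 98.5, 57.1, 76.8]
0.68 [317.6, 100.1, 77.0, 96.2]
[[0, 0, 640, 400, 252864], [303, 52, 35, 95, 3136]]
1 [0.5465 0.014  0.0923 0.034  8.617 ]
plane [ 0.56575608  0.08625874 -0.23395053] 29.782250565603615 8.668914700871994 2711
bed [0.5498 0.0145 0.0826 0.034  8.4897] 2765 lip [5.0440e-01 7.5000e-03 6.9000e-03 3.3900e-02 7.6426e+00] 232 [0.50426196 0.00745867 0.06242233]
foot [0.5496 0.0145 0.1089 0.0901 8.3994] 3682
pos [0.6298 0.0198 0.2722] xhead -171.54 zaxis [-0.  0. -1.] q6 [-0.1   0.4   0.27  1.45  0.   -0.25]
shift/100mm [0.903 0.035 0.722]
yaw units (tool z down => sign flipped) -0.0002 deg 0.04
```

View pics/w3.png

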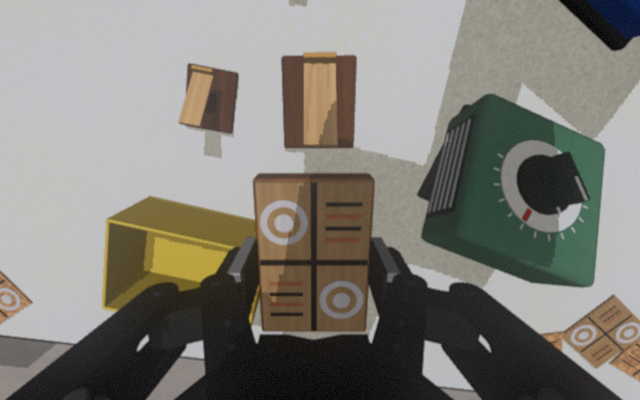

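Call:
play_rows(plan=[[[0.2, 0.016, 0], 0], [[0.22, 0.016, 0.1], 0], [[0.22, 0.016, 0.2], 0], [[0.22, 0.016, 0.25], 0], [[0, 0, 0.3], 0], [[0, 0, 0.3], 0], [[0, 0, 0.2], 0], [[0, 0, 0.07], 0], [[0, 0, 0], 0], [[0, 0, 0], 0]])

```text
clock: 11.58
position: [0.5444, 0.0134, 0.1312]
tool_rot: [-0.233, 3.132, -0.001]
ft_force: [-1.3, 0.5, -0.4]
opening: 0.054
```

```bash
python3 - <<'E'
from h import *
go([.5437,.0135,.122],188.5)
E
```

```text
pos [0.5444 0.0134 0.1312] xhead -171.48 zaxis [ 0.001 -0.    -1.   ] q6 [-0.13  0.31 -0.22  1.03 -0.   -0.28]
shift/100mm [0.006 0.002 0.092]
yaw units (tool z down => sign flipped) 0.0001 deg -0.02
```

Descend past first contact in small steps, watching the force.

Call:
play_rows(plan=[[[0.006, 0.002, 0.04], 0], [[0, 0, 0.04], 0], [[0, 0, 0.03], 0], [[0, 0, 0.02], 0], [[0, 0, 0], 0]])

```text
clock: 12.2
position: [0.5429, 0.0136, 0.1182]
tool_rot: [-0.233, 3.132, -0.001]
ft_force: [-7.5, 0.8, 12.9]
opening: 0.0541
```

Call:
play_rows(plan=[[[0, 0, 0.02], 0], [[0, 0, 0.02], 0], [[0, 0, 0], 0]])

```text
clock: 12.58
position: [0.5423, 0.0134, 0.114]
tool_rot: [0.233, -3.132, 0.001]
ft_force: [-9.6, -1.6, 11.9]
opening: 0.0542
```

Call:
play_rows(plan=[[[0, 0, 0.02], 0], [[0, 0, 0.02], 0], [[-0.005, 0, 0.02], 0], [[-0.008, 0, 0.02], 0], [[0, 0, 0], 0]])

```text
clock: 13.2
position: [0.5423, 0.0135, 0.1055]
tool_rot: [0.233, -3.129, 0.001]
ft_force: [-13.7, -2.4, 12.5]
opening: 0.0544
```

Call:
play_rows(plan=[[[-0.008, 0, 0.02], 0], [[-0.008, 0, 0.02], 0], [[-0.005, 0, 0.01], 0], [[0, 0, 0], 0], [[0, 0, 0], 0]])

```text
clock: 13.82
position: [0.5434, 0.0137, 0.1002]
tool_rot: [0.232, -3.127, 0.001]
ft_force: [-16.6, -3.3, 11.3]
opening: 0.0542
```

```bash
cat > chk.py <<'E'
from h import *
import sys
p,d,c=shot("wrist",sys.argv[1]); W=cloud(d,c)
S=np.array([.5465,.0139,.0765]); ya=np.radians(8.5); u=np.array([np.cos(ya),np.sin(ya),0])
X=u*np.cos(np.pi/6)+[0,0,.5]; Y=np.array([-np.sin(ya),np.cos(ya),0]); Z=np.cross(X,Y); B=np.c_[X,Y,Z]
r=env.cut_out("wrist","tile")
for q in r[:3]: print(round(q["score"],2),q["extent"])
L=(W-S)@B
m=r[0]["region"]; P=L[m]; P=P[np.isfinite(P).all(1)]
A=np.c_[P[:,:2],np.ones(len(P))]
for k in range(4):
    s=np.linalg.lstsq(A,P[:,2],rcond=None)[0]; e=abs(P[:,2]-A@s)<.002; P,A=P[e],A[e]
print("tile top in seat frame: slopes",np.round(s,4),"pct",np.round(np.percentile(P,[1,50,99],0),4))
q=cv2.minAreaRect(P[:,:2].astype(np.float32)); print("rect",np.round([*q[0],*q[1],q[2]],4))
go(S)
E
python3 chk.py w4.png
```

```text
0.9 [315.1, 257.9, 117.5, 166.5]
tile top in seat frame: slopes [-0.107   0.0037  0.0188] pct [[-0.0369 -0.0269  0.0141]
 [ 0.0021  0.0003  0.0185]
 [ 0.0369  0.027   0.0231]]
rect [1.30000e-03 0.00000e+00 5.59000e-02 7.84000e-02 8.98065e+01]
pos [0.5434 0.0137 0.1002] xhead -171.51 zaxis [-0.006 -0.001 -1.   ] q6 [-0.13  0.34 -0.27  0.97 -0.   -0.28]
shift/100mm [-0.032 -0.002  0.237]
```

Call:
play_rows(plan=[[[-0.008, 0, 0.02], 0], [[-0.008, 0, 0.02], 0], [[-0.005, 0, 0.01], 0], [[0, 0, 0], 0], [[0, 0, 0], 0]])

```text
clock: 14.55
position: [0.545, 0.014, 0.0954]
tool_rot: [0.232, -3.126, 0.001]
ft_force: [-20.7, -4.7, 15.8]
opening: 0.0538
```

```bash
python3 chk.py w5.png
```

```text
0.95 [315.7, 258.1, 120.2, 164.9]
tile top in seat frame: slopes [-0.0028  0.0028  0.0144] pct [[-0.0389 -0.0268  0.0128]
 [ 0.0016  0.0004  0.0144]
 [ 0.0351  0.027   0.0159]]
rect [-9.00000e-04  0.00000e+00  5.59000e-02  7.82000e-02  8.97777e+01]
pos [0.545  0.014  0.0954] xhead -171.51 zaxis [-0.006 -0.001 -1.   ] q6 [-0.13  0.35 -0.27  0.96 -0.   -0.28]
shift/100mm [-0.016 -0.003  0.189]
```

View pics/w5.png

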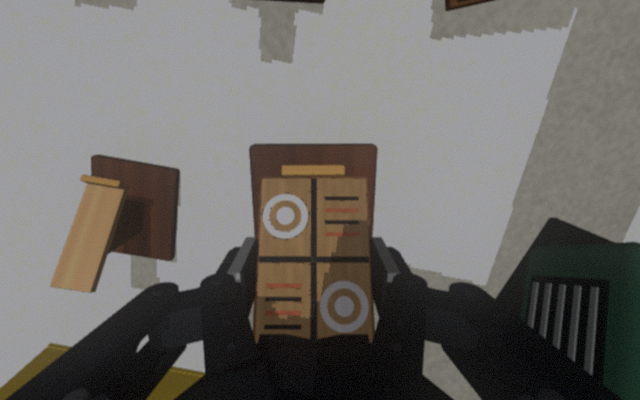

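Call:
play_rows(plan=[[[0.008, 0, -0.002], 0], [[0.005, 0, -0.003], 0], [[0, 0, 0], 0]])

```text
clock: 15.02
position: [0.5449, 0.0139, 0.0957]
tool_rot: [0.232, -3.129, 0.001]
ft_force: [-12.8, -2.8, 9.5]
opening: 0.0542
```

Call:
play_rows(plan=[[[0, 0, 0], 0], [[0, 0, 0], 0], [[0, 0, 0], 0], [[0, 0, 0], 0]], fingers=66)

```text
clock: 15.52
position: [0.5475, 0.0142, 0.0957]
tool_rot: [-0.233, 3.133, 0.0]
ft_force: [-0.3, 0.1, 0.8]
opening: 0.0659
```

```bash
python3 chk.py w6.png
```

```text
0.59 [316.5, 255.2, 125.6, 172.9]
tile top in seat frame: slopes [-0.0072  0.0017  0.0145] pct [[-0.0403 -0.0269  0.0129]
 [ 0.0021  0.0002  0.0145]
 [ 0.0375  0.0273  0.0161]]
rect [-0.0003  0.0002  0.0825  0.0559  0.0713]
pos [0.5475 0.0142 0.0957] xhead -171.48 zaxis [-0.  0. -1.] q6 [-0.13  0.35 -0.27  0.95  0.   -0.28]
shift/100mm [ 0.01  -0.002  0.192]
```

Call:
play_rows(plan=[[[0, 0, -0.05], 0], [[0, 0, -0.1], 0], [[0, 0, -0.3], 0], [[0, 0, -0.5], 0], [[0, 0, -0.5], 0], [[0, 0, -0.3], 0], [[-0.3, 0.5, 0], 0], [[-0.3, 0.5, 0], 0], [[-0.3, 0.5, 0], 0], [[-0.3, 0.5, 0], 0], [[0, 0, 0], 0], [[0, 0, 0], 0]], fingers=70)

```text
clock: 17.12
position: [0.6362, 0.2297, 0.271]
tool_rot: [0.234, -3.133, 0.0]
ft_force: [-0.1, 0.4, -0.4]
opening: 0.0702
```

```bash
python3 - <<'E'
from h import *
p,d,c=shot("wrist","w7.png"); W=cloud(d,c); np.savez("w7.npz",W=W,p=p,c=np.array(c,dtype=object),allow_pickle=True)
for t in("timer","dryer","tile"):
    for r in env.recognise("wrist",t)[:2]: print(t,round(r["score"],2),r["extent"])
m=(abs(W[...,0]-.61)<.09)&(abs(W[...,1]-.235)<.09)&(W[...,2]>.06)&(W[...,2]<.17); P=W[m]
for k in range(10):
    A=np.c_[P[:,:2],np.ones(len(P))]; s=np.linalg.lstsq(A,P[:,2],rcond=None)[0]; r=P[:,2]-A@s; P=P[abs(r)<max(.0015,1.5*r.std())]
n=np.r_[-s[:2],1]; n/=np.linalg.norm(n); h=W@n-s[2]*n[2]
print("panel",s,np.degrees(np.arctan(np.hypot(*s[:2]))),np.degrees(np.arctan2(s[1],s[0])),len(P))
ya=np.arctan2(s[1],s[0]); Y=np.array([-np.sin(ya),np.cos(ya),0]); X=np.cross(Y,n)   # X up slope, Y left seen facing
O=np.array([.6,.236,0]); O[2]=s[:2]@O[:2]+s[2]; L=(W-O)@np.c_[X,Y,n]
rc=lambda k:np.round([v for g in cv2.minAreaRect(L[k][:,:2].astype(np.float32)) for v in np.ravel(g)],4)
pm=m&(abs(h)<.003); print("panel rect",rc(pm))
sk=m&(h>.004)&(h<.008)&(np.hypot(L[...,0],L[...,1])<.05); print("skirt",rc(sk),sk.sum())
b=m&(h>.029)&(h<.036); print("bar top",rc(b),b.sum(), L[b].mean(0))
R_,G,Bc=[p[...,i].astype(int) for i in range(3)]
rd=m&(R_>G+60)&(R_>Bc+60)&(abs(h)<.01); print("red",rd.sum(),L[rd].mean(0),np.argwhere(rd).mean(0))
wh=m&(h>.02)&(R_>110)&(abs(R_-Bc)<50); print("white line",wh.sum(),L[wh].mean(0) if wh.any() else 0,np.argwhere(wh).mean(0))
print("O",O,"X",X,"Y",Y,"n",n); go([.6,.236,.2])
v,u=np.nonzero(pm); cv2.imwrite("pics/w7c.png",cv2.resize(p[max(v.min()-10,0):v.max()+10,u.min()-10:u.max()+10,::-1],None,fx=2.5,fy=2.5)); print(u.min()-10,v.min()-10,u.max(),v.max())
E
```

```text
timer 0.94 [331.1, 144.9, 64.8, 64.3]
dryer 0.89 [471.5, 15.5, 80.4, 24.3]
dryer 0.79 [318.4, 155.6, 191.6, 199.5]
tile 0.56 [104.7, 53.8, 76.6, 82.5]
panel [ 0.55846562 -0.13487856 -0.18668601] 29.87833554865348 -13.577852203497846 15628
panel rect [-6.1000e-03  2.4000e-03  1.4590e-01  1.5690e-01  8.9877e+01]
skirt [-5.1000e-03  2.7000e-03  5.7300e-02  5.9000e-02  2.0539e+01] 1791
bar top [-6.00000e-03  2.40000e-03  4.59000e-02  1.40000e-02  3.62758e+01] 835 [-0.00510249  0.00239534  0.03175896]
red 15 [ 0.03066458 -0.0098348   0.00244205] [176.2        305.66666667]
white line 32 [0.00364474 0.00953741 0.03269435] [145.96875 344.28125]
O [0.6        0.236      0.11656202] X [ 0.84285172 -0.20356245  0.49815992] Y [0.23476638 0.97205182 0.        ] n [-0.48423725  0.1169512   0.86708517]
pos [0.6363 0.2285 0.2716] xhead -171.57 zaxis [ 0.001  0.    -1.   ] q6 [ 0.22  0.48  0.41  1.5  -0.    0.07]
shift/100mm [0.348 0.128 0.716]
216 48 416 250
```

View pics/w7.png

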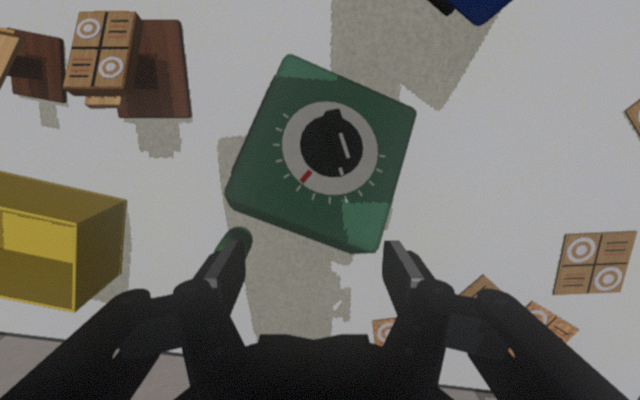

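Call:
play_rows(plan=[[[0.25, 0.107, 0.1], 0], [[0.248, 0.107, 0.2], 0], [[0, 0, 0.2], -0.051], [[0, 0, 0.2], -0.051], [[0, 0, 0], 0], [[0, 0, 0], 0]], fingers=26)

```text
clock: 18.08
position: [0.5843, 0.2431, 0.2019]
tool_rot: [-0.723, 3.056, 0.0]
ft_force: [0.2, 0.4, -0.1]
opening: 0.0261
```

```bash
python3 - <<'E'
from h import *
go([.5839,.2424,.152],26.7)
z=np.load("w7.npz",allow_pickle=True); W,p=z["W"],z["p"].astype(int)
X=np.array([.84285172,-.20356245,.49815992]);Y=np.array([.23476638,.97205182,0]);n=np.array([-.48423725,.1169512,.86708517])
C=np.array([.6,.236,.11656202])-.006*X+.0024*Y; L=(W-C)@np.c_[X,Y,n]
r=np.hypot(L[...,0],L[...,1]); 
for t in(25,40,55):
    k=(r>.031)&(r<.05)&(abs(L[...,2])<.008)&(p[...,0]>p[...,1]+t)&(p[...,0]>p[...,2]+t); a=np.degrees(np.arctan2(L[k][:,1],L[k][:,0]))
    print(t,k.sum(),a.mean(),a.std(),r[k].min(),r[k].max())
E
```

```text
pos [0.5843 0.2431 0.2019] xhead -153.36 zaxis [ 0.001  0.    -1.   ] q6 [ 0.26  0.42  0.13  1.28 -0.   -0.2 ]
shift/100mm [ 0.007 -0.004  0.499]
yaw units (tool z down => sign flipped) -0.0004 deg 0.06
25 73 -18.749037382262554 2.0139259961145926 0.032098842429038064 0.044768159638771836
40 53 -18.73015008946516 1.6322785158422362 0.03272852820599377 0.04417450695225112
55 36 -18.920918846278937 1.2468278091605265 0.033545339481000726 0.04370565810104625
```

Call:
play_rows(plan=[[[0.007, -0.004, 0.2], 0], [[0, 0, 0.15], 0], [[0, 0, 0.1], 0], [[0, 0, 0.05], 0], [[0, 0, 0], 0], [[0, 0, 0], 0]])

```text
clock: 18.82
position: [0.5838, 0.243, 0.1513]
tool_rot: [-0.73, 3.055, 0.0]
ft_force: [-0.6, 0.1, -0.4]
opening: 0.0257
```

Call:
play_rows(plan=[[[0, 0, 0], 0.03], [[0, 0, 0], 0.03], [[0, 0, 0], 0.03], [[0, 0, 0], 0.03], [[0, 0, 0], 0.03], [[0, 0, 0], 0.03], [[0, 0, 0], 0]])

```text
clock: 19.7
position: [0.5835, 0.2433, 0.1513]
tool_rot: [0.15, 3.138, 0.001]
ft_force: [-1.7, 2.5, 2.5]
opening: 0.026
```

Call:
play_rows(plan=[[[0, 0, 0], 0.0326], [[0, 0, 0], 0.0326], [[0, 0, 0], 0.0326], [[0, 0, 0], 0.0326], [[0, 0, 0], 0.0324], [[0, 0, 0], 0], [[0, 0, 0], 0]])

```text
clock: 20.58
position: [0.5838, 0.2429, 0.151]
tool_rot: [0.935, 2.999, 0.001]
ft_force: [1.1, 2.5, 2.2]
opening: 0.0259
```

Call:
play_rows(plan=[[[0, 0, 0], 0], [[0, 0, 0], 0], [[0, 0, 0], 0], [[0, 0, 0], 0]], fingers=17)

```text
clock: 21.08
position: [0.584, 0.243, 0.1511]
tool_rot: [0.939, 2.997, 0.001]
ft_force: [2.9, 3.3, 1.9]
opening: 0.0172
```

```bash
cat > knob.py <<'E'
from h import *
import sys
p,d,c=shot("wrist",sys.argv[1]); W=cloud(d,c); p=p.astype(int)
X=np.array([.84285172,-.20356245,.49815992]);Y=np.array([.23476638,.97205182,0]);n=np.array([-.48423725,.1169512,.86708517])
C=np.array([.6,.236,.11656202])-.006*X+.0024*Y; L=(W-C)@np.c_[X,Y,n]
r=np.hypot(L[...,0],L[...,1]); s=env.get_state(); print(s["opening"],s["ft_force"],s["clock"])
k=(r>.031)&(r<.05)&(abs(L[...,2])<.008)&(p[...,0]>p[...,1]+40)&(p[...,0]>p[...,2]+40); print("mark",k.sum(),np.degrees(np.arctan2(L[k][:,1],L[k][:,0])).mean())
k=(r<.026)&(L[...,2]>.029)&(L[...,2]<.036); q=cv2.minAreaRect(L[k][:,:2].astype(np.float32)); print("bar",k.sum(),np.round([*q[0],*q[1],q[2]],4))
k=(r<.026)&(L[...,2]>.026)&(L[...,2]<.038)&(p.min(-1)>100); print("line",k.sum(),L[k].mean(0),np.degrees(np.arctan2(L[k][:,1],L[k][:,0]).mean()) if k.any() else 0)
go([.5839,.2424,.152])
E
python3 knob.py w8.png
```

```text
0.017257574416764884 [3.82324933 2.7762663  4.41727172] 21.125
mark 207 -18.96014610282571
bar 2988 [-2.00000e-04  6.00000e-04  4.22000e-02  3.73000e-02  2.53874e+01]
line 244 [ 0.01095314 -0.00236477  0.03248403] -11.56637247058939
pos [0.5839 0.243  0.151 ] xhead 145.19 zaxis [ 0.001  0.    -1.   ] q6 [0.26 0.44 0.03 1.16 0.   0.87]
shift/100mm [-0.003 -0.005 -0.01 ]
```

Call:
play_rows(plan=[[[0, 0, 0], 0.023], [[0, 0, 0], 0.0225], [[0, 0, 0], 0], [[0, 0, 0], 0]])

```text
clock: 21.62
position: [0.584, 0.2431, 0.1512]
tool_rot: [1.15, 2.922, 0.002]
ft_force: [3.9, 3.7, 4.5]
opening: 0.0171
```

```bash
python3 knob.py w9.png
```

```text
0.016949398630907032 [2.95104148 3.85874404 4.25429345] 21.675
mark 189 -18.82035880178476
bar 2924 [-1.00000e-04  6.00000e-04  4.18000e-02  3.85000e-02  1.67707e+01]
line 240 [ 0.01031611 -0.00444971  0.03246797] -22.112329951154287
pos [0.584  0.2432 0.1512] xhead 137.05 zaxis [ 0.001  0.001 -1.   ] q6 [0.26 0.44 0.03 1.16 0.   1.01]
shift/100mm [-0.005 -0.006 -0.008]
```

Call:
play_rows(plan=[[[0, 0, 0], 0], [[0, 0, 0], 0], [[0, 0, -0.1], 0], [[0, 0, -0.3], 0], [[0, 0, -0.4], 0], [[-0.2, 0, -0.3], 0], [[-0.3, 0, -0.1], 0], [[0, 0, 0], 0], [[0, 0, 0], 0]], fingers=26)

```text
clock: 22.8
position: [0.6197, 0.2088, 0.2705]
tool_rot: [-1.152, -2.922, 0.001]
ft_force: [0.3, -0.4, 0.6]
opening: 0.0264
```

```bash
python3 knob.py w10.png; python3 - <<'E'
import cv2
a=cv2.imread("pics/w10.png"); cv2.imwrite("pics/w10c.png",cv2.resize(a[20:270,160:480],None,fx=2,fy=2,interpolation=cv2.INTER_CUBIC))
E
```

```text
0.02611828966286056 [ 0.46625676 -0.41390189 -0.05500563] 22.85
mark 58 -18.786385395634365
bar 840 [-0.0000e+00  4.0000e-04  1.4300e-02  4.5800e-02  6.5883e+01]
line 61 [ 0.00994807 -0.00417627  0.032504  ] -21.09886824613456
pos [0.6195 0.209  0.2705] xhead 137.0 zaxis [-0.001 -0.    -1.   ] q6 [0.2  0.44 0.34 1.47 0.   0.95]
shift/100mm [0.487 0.002 1.185]
```

View pics/w10c.png

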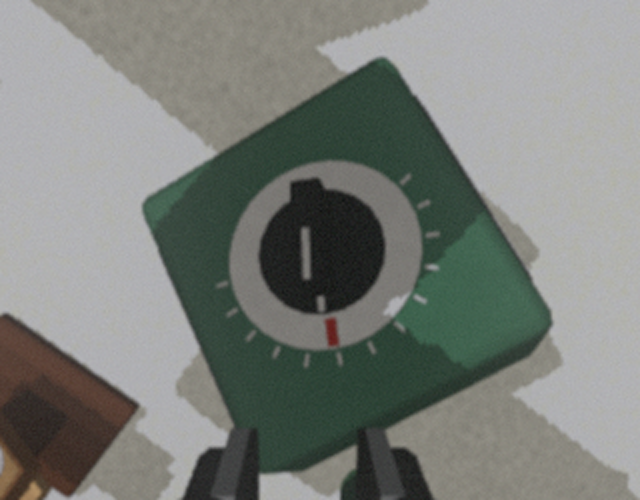

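Call:
play_rows(plan=[[[0.3, 0, 0.1], 0], [[0.187, 0, 0.3], 0], [[0, 0, 0.4], 0], [[0, 0, 0.3], 0], [[0, 0, 0.09], 0], [[0, 0, 0], 0], [[0, 0, 0], 0]])

```text
clock: 23.72
position: [0.585, 0.2422, 0.1532]
tool_rot: [1.151, 2.921, 0.002]
ft_force: [0.8, -1.2, -0.5]
opening: 0.0261
```

Call:
play_rows(plan=[[[0, 0, 0], 0], [[0, 0, 0], 0], [[0, 0, 0], 0], [[0, 0, 0], -0.02], [[0, 0, 0], -0.02], [[0, 0, 0], -0.01], [[0, 0, 0], 0], [[0, 0, 0], 0]], fingers=17)

```text
clock: 24.72
position: [0.5846, 0.2419, 0.1519]
tool_rot: [0.92, 3.003, 0.0]
ft_force: [1.1, -0.9, 3.0]
opening: 0.0171
```

```bash
python3 knob.py w11.png
```

```text
0.016804085630758383 [ 0.94918382 -0.03487138  1.98855565] 24.775
mark 209 -18.8238498905769
bar 2940 [6.00000e-04 7.00000e-04 4.28000e-02 3.85000e-02 1.84175e+01]
line 241 [ 0.01035407 -0.00422272  0.03247188] -21.516391283069506
pos [0.5846 0.2419 0.1518] xhead 145.94 zaxis [ 0. -0. -1.] q6 [ 0.26  0.44  0.04  1.17 -0.    0.85]
shift/100mm [ 0.009 -0.    -0.002]
```

Call:
play_rows(plan=[[[0, 0, 0], -0.016], [[0, 0, 0], -0.014], [[0, 0, 0], 0], [[0, 0, 0], 0]])

```text
clock: 25.28
position: [0.5845, 0.242, 0.1516]
tool_rot: [-0.778, -3.044, 0.0]
ft_force: [1.4, -0.6, 0.8]
opening: 0.017
```

```bash
python3 knob.py w12.png
```

```text
0.017104337700718376 [1.34470994 0.48916497 0.35441533] 25.325
mark 193 -18.889373315334534
bar 2998 [-1.00000e-04  5.00000e-04  4.20000e-02  3.86000e-02  2.19715e+01]
line 245 [ 0.01066538 -0.00351502  0.03245316] -18.115261366984882
pos [0.5845 0.242  0.1517] xhead 151.33 zaxis [-0. -0. -1.] q6 [0.26 0.44 0.04 1.17 0.   0.76]
shift/100mm [ 0.007  0.001 -0.003]
```

A little further, then let go and check.

Call:
play_rows(plan=[[[0, 0, 0], -0.01], [[0, 0, 0], 0], [[0, 0, 0], 0]])

```text
clock: 25.7
position: [0.5845, 0.242, 0.1517]
tool_rot: [-0.729, -3.056, -0.0]
ft_force: [0.5, 0.1, 0.5]
opening: 0.017
```

Call:
play_rows(plan=[[[0, 0, 0], 0], [[0, 0, 0], 0], [[0, 0, -0.1], 0], [[0, 0, -0.3], 0], [[0, 0, -0.4], 0], [[-0.2, 0, -0.3], 0], [[-0.3, 0, -0.1], 0], [[0, 0, 0], 0], [[0, 0, 0], 0]], fingers=26)

```text
clock: 26.82
position: [0.6286, 0.2195, 0.2715]
tool_rot: [-0.729, -3.055, 0.0]
ft_force: [-1.2, 0.5, 0.3]
opening: 0.026
```

```bash
python3 knob.py w13.png; python3 - <<'E'
from h import *
p,d,c=shot("top","top1.png"); W=cloud(d,c)
S=np.array([.5465,.0139,.0765]); ya=np.radians(8.5)
X=np.array([np.cos(ya)*.866,np.sin(ya)*.866,.5]);Y=np.array([-np.sin(ya),np.cos(ya),0]);L=(W-S)@np.c_[X,Y,np.cross(X,Y)]
m=(abs(L[...,0])<.06)&(abs(L[...,1])<.05)&(abs(L[...,2]-.014)<.006); q=cv2.minAreaRect(L[m][:,:2].astype(np.float32)); print("tile",m.sum(),np.round([*q[0],*q[1],q[2]],4),L[m].mean(0))
b=cv2.imread("pics/w13.png"); a=cv2.imread("pics/top1.png")
cv2.imwrite("pics/fin.png",np.hstack([cv2.resize(b[20:270,160:480],(400,312)),cv2.resize(a[120:276,220:420],(400,312))]))
E
```

```text
0.026338111303484346 [-1.15009352 -0.06096712  0.66619493] 26.875
mark 56 -18.756341761816834
bar 844 [0.00000e+00 3.00000e-04 1.42000e-02 4.59000e-02 7.22002e+01]
line 54 [ 0.01034039 -0.00326066  0.0325427 ] -18.024651868646444
pos [0.6284 0.2197 0.2715] xhead 153.2 zaxis [-0.001 -0.    -1.   ] q6 [0.21 0.46 0.38 1.49 0.   0.68]
shift/100mm [0.499 0.002 1.196]
tile 921 [-1.300e-03  1.000e-04  9.000e-02  5.570e-02  1.434e-01] [0.00252605 0.00021551 0.01376212]
```

View pics/fin.png

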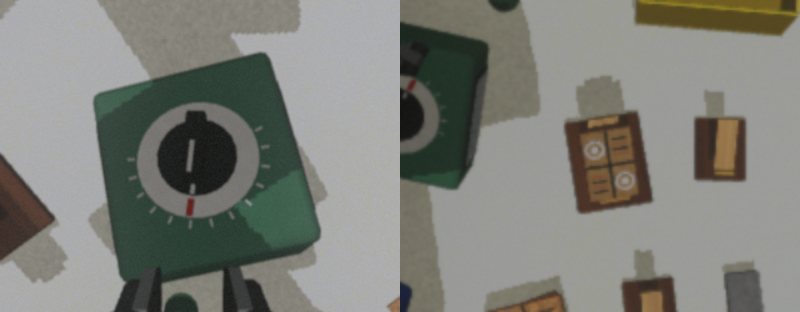

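The final picture shows the pointer line running straight into the red mark. The tile lies lengthwise on the bed against the lip.

```bash
python3 -c "
from station import env
print(env.sign_off())"
```

```text
the job is handed in; nothing more can be done
None
```

I set the tile on the largest rest and turned the green dryer's timer to the red mark. The job is handed in, at about 27 s of the 72 s allowed; no verdict was reported.

- **Tile:** I gripped it across its width and lowered it so its upper end touched the bed first. Pressing down then pivoted it to the slope in the grip, and I let go. The wrist camera showed it flat within about 0.01 rad and centred within 1 mm, with its low end within about 1 mm of the lip. The last top view agreed on centring and height. It could fix the position along the slope only to about 2 mm, because the lip merged with the tile's outline.
- **Timer:** The first turn overshot by about 5 degrees, so I turned the knob back a little and let go. At the last check the bar stood at -17.8 degrees and the mark at -18.8 degrees, a gap of about 0.6 mm at the pointer against the 4 mm allowed. The pointer-line estimate (-18.0 degrees) agreed, though the same estimate had read about 3 degrees off the bar at the overshoot check.
- **Bystanders:** I touched none of them on any planned path. The pictures I viewed showed nothing amiss, but I did not re-measure their positions at the end.

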